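# Find the heavier lens cell by feel and show it over the light pad

## Robot

A 6-joint arm with a two-finger parallel gripper is mounted at the origin on a cart in front of the work surface, level with it; the furniture and walls round the work are solid. World frame = base frame: x ahead of the robot, y to its left, z up, the work surface at z = 0. Lengths are in m, angles in rad, forces in N, time in s.
With the tool pointing down it reaches from about 0.35 to 0.975 m from the base axis. Payload 4.9 kg.
Tool frame: the origin (TCP) lies at the very end of the fingers, on their centre line; the grasp point (between the pads) lies 19 mm behind it; z points along the fingers, y is the line along which they close (so a half turn about z gives the same grasp; the last joint's range is limited). The gripper opens to 85 mm and grips with 20 to 120 N. Pads are 22 mm wide; open, the fingers measure 114 mm over their backs; the gripper's body (76 mm by 85 mm) begins 54 mm behind the grasp point. The pads swing forward as they close: fully open they stand 13 mm farther back than shut.
Start: joints at [1.203, 0.053, 1.613, -0, 1.476, -0.119], TCP at [0.154, 0.606, 0.231] pointing down, gripper open.
Joint ranges: [-3.01, 3.01], [-1.01, 2.22], [0.06, 2.58], [-1.02, 4.17], [0.09, 2.62], [-3.14, 3.14]. Speed limits (rad/s): [2.57, 2.57, 3.14, 3.14, 3.14, 3.14].

## Interface

Orientations are given as a unit quaternion [w, x, y, z].
In Python, from plant import manip, vision, order gives the robot as it stands.
- The arm moves only by the tool play_rows, never from a script. Its argument "steps" is a list that holds one entry, the list of rows, each a list of 6 numbers: the shift along the tool's x, y, z in mm, then the turn, a rotation vector about the tool's x, y, z in degrees. A call has 1 to 12 rows; each row is the pose to reach, as a shift and turn from the pose commanded when the call began, along the tool's axes at that moment; what a row does not reach only later rows make up. A row lasts 1/12 s, in which the tool goes at most 41.7 mm and 7.16 degrees, less where a joint would pass 70% of its speed; a pose out of reach is approached as far as the arm can. A call with a gripper value outside its range is refused whole. "claw" is the gripper's target within -1 to 1 (fully open at 1, half-way at 0, shut at -1), set as the call begins (left out, the last holds). The fingers move at their own pace and stop on an object; the grip force is fixed at half the most. Time passes only in rows, so rows that repeat a pose let the fingers close. It gives the time, the measured TCP pose, the force, the opening and the grip force at its end, in the units of the state.
- manip.state(): the state, without advancing time (a new reading comes with each control period).
- vision.grab_frame(name): name is "scene" or "top"; returns (picture, depth): 420x560x3 uint8, blue, green, red; 420x560 float32, m along the optical axis (not along the pixel's ray), 0 where there is no reading.
- vision.camera_info(name): a dict with "K" (3x3 intrinsics, pixels), "k1" (the pictures are not rectified: a ray, as slopes to the right and down, at radius r is drawn at 1 + k1 r^2 times it, then the intrinsics apply), "eye" and "orientation" of the camera in the world. Camera axes: x right, y down, z forward; pixel columns grow to the right and rows downward; lengths in m; the calibration is good to about 2 mm. A picture is of the moment at which its call begins. camera_info takes no time and is no camera call.
- order.job_done(): hands the job in; it is judged then, once.
The state is a dict: "time": time; "joint_pos": joint angles; "joint_vel": joint speeds; "joint_efforts": joint torques, N m; "tool_pos": TCP position; "tool_rot": TCP orientation; "contact_force": force on the tool from outside, world axes, zero at the start; "ft_torque": the same for the moment, N m; "gripper_width": opening from 0.0 (shut) to 1.0 (fully open); "grasp_force": force on a finger pad.
Only numpy, scipy, OpenCV 4.12 (cv2) and the standard library are available. Lean on these libraries where they do the work, as an engineer would, in place of code of your own. Each camera call takes 0.05 s, during which the arm holds its last target. There are 200 camera calls.

## Task

Lift the clear dust cover off the lens-cell holder by its orange knob and stand it aside on the bare bench, knob up. Lift each of the two identical-looking lens cells in turn a few centimetres out of its well to feel its weight, always keeping the other one seated in the holder. Finish with the lighter cell seated in the holder and the heavier one still held by the gripper, upright and still, about 10 cm above the middle of the white light pad; leave the beaker, timer and tweezers alone.

Things in the scene. Friction and masses are not known exactly. Their poses are not given: they have to be found in the camera images.
- holder: Holder, fixed, place and yaw vary: grey base plate 104 x 180 x 10 mm (x, y, z), on it a blue block 64 x 140 x 28 mm, top 38 mm above the bench. Origin: centre of the underside; y runs along its long side. Wells 43 mm wide, 18 mm deep at y = +38 and -38 mm; a seated cell's underside is 20 mm, its top 90 mm above the bench.
- well_left (a point): Centre of the mouth of the holder's well at its +y side, 38 mm above the bench; the well is 43 mm wide and its floor lies 18 mm below this point.
- well_right (a point): Centre of the mouth of the holder's well at its -y side, 38 mm above the bench; the well is 43 mm wide and its floor lies 18 mm below this point.
- cover: Loose clear dust cover, 84 x 160 x 92 mm (x, y, z) without knob, 0.18 kg, open below, walls 4 mm, orange band round its lower edge. Origin: centre of its lower edge, 10 mm above the bench at the start, on the base plate; its axes match the holder's. Lift it 90 mm before moving sideways. The bench left of the holder is free to stand it on: x 0.38 to 0.55, y 0.22 to 0.42.
- cover_knob (a point): Centre of the orange cylindrical knob on the middle of the cover's top: 26 mm in diameter, 37 mm tall, upright. It lies 110.5 mm above the cover's lower edge; the cover's flat top is 18.5 mm below it.
- cell_p_mid (a point): Centre of one of two lens cells that look alike: upright aluminium cylinder, 40 mm diameter, 70 mm tall, greenish lens on top; z is its axis. Starts in either well (which one varies), under the cover, its top 52 mm above the block: grasp it there, fingertips above the block. One cell weighs 0.14 to 0.20 kg, the other 0.42 to 0.58 kg; only the force on lifting tells which.
- cell_q_mid (a point): Centre of the other of two lens cells that look alike: upright aluminium cylinder, 40 mm diameter, 70 mm tall, greenish lens on top; z is its axis. Starts in either well (which one varies), under the cover, its top 52 mm above the block: grasp it there, fingertips above the block. One cell weighs 0.14 to 0.20 kg, the other 0.42 to 0.58 kg; only the force on lifting tells which.
- light_pad: Flat square light pad, 130 x 130 x 8 mm, white with a grey frame, fixed to the bench but its place varies; origin: centre of its underside.
- light_pad_top (a point): Centre of the light pad's white top face, 8.5 mm above the bench.
- small_beaker: Glass beaker, 58 mm wide, 68 mm tall, standing behind the holder; origin at its underside. Leave alone.
- timer: White lab timer, 62 x 62 x 19 mm, lying behind the holder; origin at its underside. Leave alone.
- tweezers: Tweezers, 10 x 126 x 8 mm, lying behind the light pad; origin at the underside. Leave alone.
Mind the look-alikes: they are no part of the job. There is more than one size of the cover; the job needs the largest.

How it is judged:
On the way, in this order (a step that is already met when the one before it is completed fails the run):
1. the cover stands aside on the bench, knob up and let go, both cells seated (height (world z) of cover between -0.005 and 0.005 m and angle between cover's own z axis and vertical below 0.06 rad and linear speed of cover below 0.02 m/s and contact force between the fingers and cover below 0.05 N and contact force between cover and light_pad below 0.05 N and z of cell_p_mid in the frame of holder between 0.05 and 0.06 m and horizontal distance between each of cell_p_mid, cell_q_mid and holder below 0.045 m and angle between each of cell_p_mid, cell_q_mid's own z axis and vertical below 0.1 rad and z of cell_q_mid in the frame of holder between 0.05 and 0.06 m), for 0.2 s.
2. the lighter cell is lifted clear of its well (by more than 23 mm) by the fingers while the heavier one (over 3 N on the holder) is seated (((z of cell_p_mid in the frame of holder above 0.078 m and contact force between the fingers and cell_p above 0.5 N and (z of cell_q_mid in the frame of holder between 0.05 and 0.06 m and horizontal distance between cell_q_mid and holder below 0.045 m and angle between cell_q_mid's own z axis and vertical below 0.1 rad) and contact force between cell_q and holder above 3 N) or (z of cell_q_mid in the frame of holder above 0.078 m and contact force between the fingers and cell_q above 0.5 N and (z of cell_p_mid in the frame of holder between 0.05 and 0.06 m and horizontal distance between cell_p_mid and holder below 0.045 m and angle between cell_p_mid's own z axis and vertical below 0.1 rad) and contact force between cell_p and holder above 3 N))), for 0.2 s.
3. the heavier cell is lifted clear of its well (by more than 23 mm) by the fingers while the lighter one (under 3 N on the holder) is seated (((z of cell_p_mid in the frame of holder above 0.078 m and contact force between the fingers and cell_p above 0.5 N and (z of cell_q_mid in the frame of holder between 0.05 and 0.06 m and horizontal distance between cell_q_mid and holder below 0.045 m and angle between cell_q_mid's own z axis and vertical below 0.1 rad) and contact force between cell_q and holder below 3 N) or (z of cell_q_mid in the frame of holder above 0.078 m and contact force between the fingers and cell_q above 0.5 N and (z of cell_p_mid in the frame of holder between 0.05 and 0.06 m and horizontal distance between cell_p_mid and holder below 0.045 m and angle between cell_p_mid's own z axis and vertical below 0.1 rad) and contact force between cell_p and holder below 3 N))), for 0.2 s.
At the end, for the whole second after the job is handed in: Heavier cell held by the fingers alone, upright within 0.2 rad, still, within 40 mm of the pad's middle, its underside 55 to 190 mm above the bench; lighter cell let go, seated upright in a well; cover level on the bare bench, knob up, let go, at rest (height (world z) of cover between -0.005 and 0.005 m and angle between cover's own z axis and vertical below 0.06 rad and linear speed of cover below 0.02 m/s and contact force between the fingers and cover below 0.05 N and contact force between cover and light_pad below 0.05 N and (((z of cell_q_mid in the frame of holder between 0.05 and 0.06 m and horizontal distance between cell_q_mid and holder below 0.045 m and angle between cell_q_mid's own z axis and vertical below 0.1 rad) and contact force between cell_q and holder between 0.5 and 3 N and contact force between the fingers and cell_q below 0.05 N and contact force between the fingers and cell_p above 0.5 N and horizontal distance between cell_p_mid and light_pad_top below 0.04 m and height (world z) of cell_p between 0.055 and 0.19 m and angle between cell_p's own z axis and vertical below 0.2 rad and linear speed of cell_p below 0.03 m/s and contact force between cell_p and light_pad below 0.05 N and contact force between cell_p and cover below 0.05 N and contact force between cell_p and holder below 0.05 N) or ((z of cell_p_mid in the frame of holder between 0.05 and 0.06 m and horizontal distance between cell_p_mid and holder below 0.045 m and angle between cell_p_mid's own z axis and vertical below 0.1 rad) and contact force between cell_p and holder between 0.5 and 3 N and contact force between the fingers and cell_p below 0.05 N and contact force between the fingers and cell_q above 0.5 N and horizontal distance between cell_q_mid and light_pad_top below 0.04 m and height (world z) of cell_q between 0.055 and 0.19 m and angle between cell_q's own z axis and vertical below 0.2 rad and linear speed of cell_q below 0.03 m/s and contact force between cell_q and light_pad below 0.05 N and contact force between cell_q and cover below 0.05 N and contact force between cell_q and holder below 0.05 N))); the arm keeps its last pose, push and grip.
It fails at once if the beaker, timer or tweezers are moved by more than 25 mm (distance of any of small_beaker, timer, tweezers from where it was at the start of the episode above 0.025 m).
It fails at once if both cells are out of their wells at once (z of each of cell_p_mid, cell_q_mid in the frame of holder above 0.078 m).
It fails at once if a lens cell is tipped over (more than 0.7 rad) (angle between any of cell_p_mid, cell_q_mid's own z axis and vertical above 0.7 rad).
It also fails if it takes over 72 s, if anything falls off the work surface, if the arm or the gripper's body presses on something with over 40 N, if the wrist force passes 120 N, or if a joint passes its speed limit or range.

## Working session

There is one attempt and no reset: what is moved stays moved. The work goes in short steps, Python scripts to look and compute and a tool call to move; the robot and the scene stay as the last step left them, time stands still between calls to the robot, and variables do not carry over. Pictures are saved under pics/ and viewed, at most 10 in all, crops included, and the job is handed in when it is done.

Besides the shell and the picture viewer there is one more tool, called after "Call:" as name(argument=value, ...), one argument or row to a line, values as JSON. play_rows: Moves the arm, as the interface text tells. Its arguments: {"type":"object","properties":{"steps":{"type":"array"},"claw":{"type":"number"}},"required":["steps"]}

```bash
mkdir -p pics
python3 - <<'E'
from plant import manip, vision
import cv2, numpy as np
s=manip.state();print({k:np.round(v,3).tolist() for k,v in s.items()})
for n in("scene","top"):
    p,d=vision.grab_frame(n);cv2.imwrite(f"pics/{n}0.png",p);np.save(f"{n}0.npy",d)
    print(vision.camera_info(n))
E
```

```text
{'time': 0.0, 'joint_pos': [1.203, 0.053, 1.614, 0.0, 1.476, -0.119], 'joint_vel': [-0.0, 0.002, -0.001, -0.001, 0.001, -0.001], 'joint_efforts': [0.002, -39.367, -37.018, -0.0, 0.007, -0.0], 'tool_pos': [0.154, 0.605, 0.23], 'tool_rot': [-0.0, 0.124, 0.992, -0.001], 'contact_force': [-0.224, 0.776, 0.517], 'ft_torque': [0.011, -0.062, -0.036], 'grasp_force': 0.0, 'gripper_width': 0.996}
{'K': array([[545.61203278,   0.        , 280.3497906 ],
       [  0.        , 545.61203278, 208.51947404],
       [  0.        ,   0.        ,   1.        ]]), 'k1': -0.04434373943789572, 'eye': array([-0.00800283, -0.82917258,  0.95273332]), 'orientation': array([-0.40032519,  0.85942836, -0.28452975,  0.14200515])}
{'K': array([[383.39463241,   0.        , 277.2275085 ],
       [  0.        , 383.39463241, 211.10712474],
       [  0.        ,   0.        ,   1.        ]]), 'k1': 0.028890427426783518, 'eye': array([ 0.43904855, -0.03947271,  1.09924373]), 'orientation': array([ 0.07086412, -0.68534341,  0.72102158, -0.07355649])}
```

View pics/scene0.png

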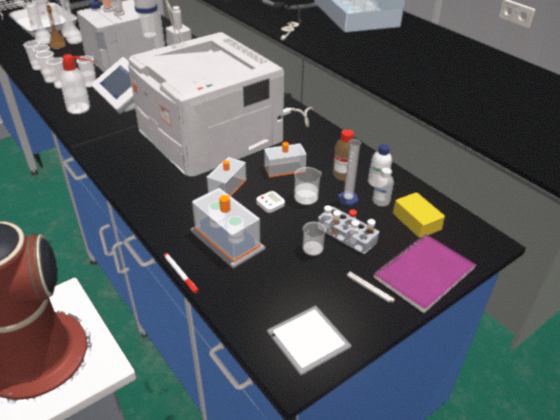

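View pics/top0.png

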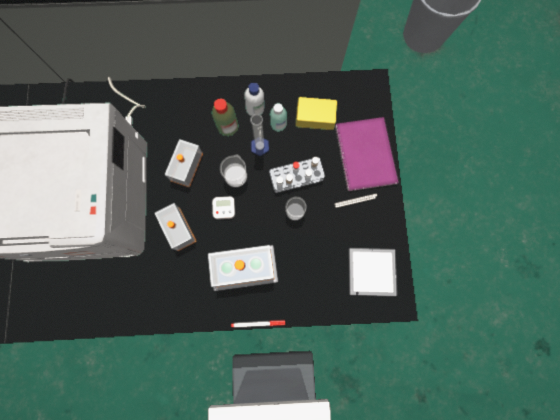

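The scene picture shows the large cover with its orange knob at (225,203) and the light pad at (309,338). In the top picture the knob is at (239,265), the pad at (373,272), and two small covers at (175,225) and (183,160).

```bash
cat > h.py <<'E'
import numpy as np, cv2
from plant import manip, vision
from scipy.spatial.transform import Rotation as R
def cam(n):
    c=vision.camera_info(n);q=c["orientation"]
    return c["K"],c["k1"],c["eye"],R.from_quat(q,scalar_first=True).as_matrix()
def ray(n,uv):
    K,k1,e,M=cam(n);uv=np.atleast_2d(uv).astype(float)
    xd=(uv-[K[0,2],K[1,2]])/[K[0,0],K[1,1]];x=xd.copy()
    for _ in range(20): x=xd/(1+k1*(x**2).sum(1,keepdims=True))
    return e,np.c_[x,np.ones(len(x))]@M.T
def onz(n,uv,z):
    e,r=ray(n,uv);return e+r*((z-e[2])/r[:,2])[:,None]
def cloud(n,d):
    v,u=np.mgrid[0:420,0:560];e,r=ray(n,np.c_[u.ravel(),v.ravel()]);return (e+r*d.reshape(-1,1)).reshape(420,560,3)
def proj(n,P):
    K,k1,e,M=cam(n);p=(np.atleast_2d(P)-e)@M;x=p[:,:2]/p[:,2:]
    return x*(1+k1*(x**2).sum(1,keepdims=True))*K[0,0]+[K[0,2],K[1,2]]
E
python3 - <<'E'
from h import *
np.set_printoptions(precision=4,suppress=True)
for n in("top","scene"):
    p=cv2.imread(f"pics/{n}0.png");d=np.load(f"{n}0.npy");C=cloud(n,d)
    hsv=cv2.cvtColor(p,cv2.COLOR_BGR2HSV)
    m=cv2.inRange(hsv,(6,170,150),(20,255,255))
    k,l,st,c=cv2.connectedComponentsWithStats(m)
    for i in range(1,k):
        if st[i,4]>15:
            q=C[l==i];q=q[d[l==i]>0]
            print(n,"orange",c[i],st[i],np.median(q,0),q[:,2].max() if len(q) else 0, "z.139:",onz(n,c[i],.139)[0])
    w=cv2.inRange(hsv,(0,0,215),(180,40,255))
    k,l,st,c=cv2.connectedComponentsWithStats(w)
    for i in range(1,k):
        if 900<st[i,4]<6000:
            cn,_=cv2.findContours((l==i).astype(np.uint8),0,2)
            (a,b),s,ang=cv2.minAreaRect(cn[0]);bx=cv2.boxPoints(((a,b),s,ang))
            print(n,"white",c[i],st[i,4],onz(n,c[i],.0085)[0],onz(n,bx,.0085)[:,:2].tolist())
print(proj("top",manip.state()["tool_pos"]),proj("scene",manip.state()["tool_pos"]))
big=[("top",(195,235,290,300)),("scene",(180,180,280,270))]
for n,(a,b,c,e) in big:
    p=cv2.imread(f"pics/{n}0.png")[b:e,a:c];cv2.imwrite(f"pics/{n}0c.png",cv2.resize(p,None,fx=6,fy=6,interpolation=cv2.INTER_CUBIC))
E
```

```text
top orange [179.8571 157.4286] [177 155   6   6  21] [0.8148 0.2129 0.0877] 0.09327384503252012 z.139: [0.7951 0.2001 0.139 ]
top orange [170.84 224.04] [168 222   7   5  25] [0.6278 0.2368 0.0898] 0.09275768976236765 z.139: [0.6184 0.2228 0.139 ]
top orange [240.8947 266.3684] [236 261   8   9  19] [0.5012 0.0483 0.1395] 0.14358799640939934 z.139: [0.5028 0.0489 0.139 ]
top white [241.4158 265.4615] 1883 [0.514  0.0594 0.0085] [[0.5517875785270832, 0.1550518903924379], [0.567308892108636, -0.02593301478895929], [0.47639062232489515, -0.034047689925091065], [0.4616233016024448, 0.14384511498458383]]
top white [372.3011 271.4875] 1604 [ 0.4788 -0.3071  0.0085] [[0.5388636851281416, -0.25562294366528526], [0.5331595950296235, -0.3713661062781433], [0.4201411151435652, -0.35838432898989103], [0.4255398004357597, -0.24518033487537585]]
top white [273.0411 411.8405] 1825 [ 0.1329 -0.0116  0.0085] [[0.16506357418836737, 0.15454935724144575], [0.14913403201055658, -0.15886437653072508], [0.10904045773665505, -0.155566299218513], [0.12481790514405705, 0.15491593393637343]]
scene orange [284.
[... 646 characters left out ...]
085] [[0.510549335978244, 0.22921217345808287], [0.6053226275466873, 0.2877138789946899], [0.6168022301225304, 0.0715553534607164], [0.5287886170800946, 0.02768878186280499]]
scene white [ 75.6282 361.9221] 5716 [ 0.0608 -0.0762  0.0085] [[-0.12824051291249355, 0.10743222427907395], [0.1519396896362265, 0.15823455753925864], [0.14691637499540985, -0.16668027835998056], [-0.09345771493022147, -0.17777017162838216]]
scene white [308.3628 337.8293] 2285 [ 0.4794 -0.3079  0.0085] [[0.4304777448322814, -0.24608195111686282], [0.5656323891696345, -0.2500205317274703], [0.5314676655447961, -0.36555145539249495], [0.40674711643840505, -0.3565326335442056]]
[[-37.7526 455.6429]] [[ -5.0056 114.0271]]
```

```bash
python3 -c "
import cv2,numpy as np
a=cv2.imread('pics/top0c.png');b=cv2.imread('pics/scene0c.png');print(a.shape,b.shape)
b=cv2.resize(b,None,fx=.0+1,fy=1)
"
```

```text
(390, 570, 3) (540, 600, 3)
```

View pics/top0c.png

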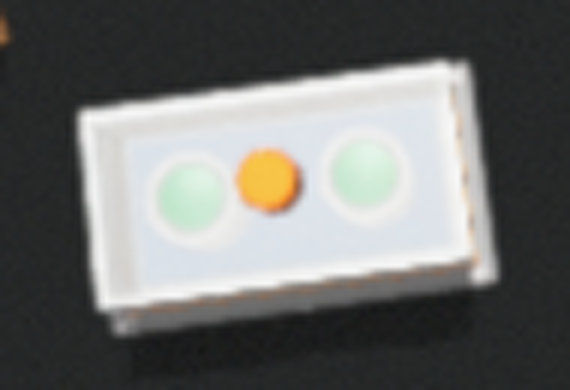

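In the crop the knob's top is at (268,180), the cells' lenses at (192,195) and (365,172), and the cover's top corners at about (80,108), (448,65), (472,265) and (100,308).

Run:
```python
from h import *
np.set_printoptions(precision=4,suppress=True)
cr=lambda a:(np.array(a)+.5)/6-.5+[195,235]
k=onz("top",cr([[268,180]]),.139);print("knob",k)
c=onz("top",cr([[80,108],[448,65],[472,265],[100,308]]),.102);print(c,c.mean(0))
print([np.linalg.norm(c[i]-c[i-1]) for i in range(4)])
l=onz("top",cr([[192,195],[365,172]]),.09);print("lens",l,l.mean(0),np.linalg.norm(l[0]-l[1]))
y=l[0]-l[1];print("yaw lens",np.degrees(np.arctan2(-y[0],y[1])))
for a,b in((0,1),(3,2)):
    y=c[a]-c[b];print("yaw edge",np.degrees(np.arctan2(-y[0],y[1])))
for a,b in((0,3),(1,2)):
    y=c[a]-c[b];print("yaw edge",np.degrees(np.arctan2(y[1],y[0])))
print(onz("scene",[[224.5,196.5]],.139))
for n in("top","scene"):
    C=cloud(n,np.load(n+"0.npy")).reshape(-1,3)
    q=C[(np.hypot(C[:,0]-.5,C[:,1]-.05)<.03)&(C[:,2]>.115)];print(n,len(q),q.mean(0))
    q=C[(np.abs(C[:,0]-.5)<.07)&(np.abs(C[:,1]-.05)<.12)&(abs(C[:,2]-.102)<.006)];print(n,len(q),(q.max(0)+q.min(0))/2)
    r=cv2.minAreaRect(q[:,:2].astype(np.float32));print(r)
    # obstacles in the drop area
    q=C[(C[:,0]>.33)&(C[:,0]<.75)&(C[:,1]>.13)&(C[:,1]<.5)&(C[:,2]>.015)];print("obst",len(q),q.min(0) if len(q) else 0,q.max(0) if len(q) else 0)
```

```text
knob [[0.5074 0.0528 0.139 ]]
[[ 0.5452  0.1367  0.102 ]
 [ 0.5556 -0.0232  0.102 ]
 [ 0.4697 -0.0295  0.102 ]
 [ 0.4599  0.1292  0.102 ]] [0.5076 0.0533 0.102 ]
[np.float64(0.08561042037797086), np.float64(0.16017610206218005), np.float64(0.08617976239598678), np.float64(0.15898987896170416)]
lens [[0.5062 0.0907 0.09  ]
 [0.5122 0.0153 0.09  ]] [0.5092 0.053  0.09  ] 0.0756783721586614
yaw lens 4.582744038104508
yaw edge 3.74619210120885
yaw edge 3.5347935825270262
yaw edge 4.97589360532342
yaw edge 4.178311561815894
[[0.5117 0.0583 0.139 ]]
top 93 [0.5067 0.0518 0.1371]
top 1933 [0.5071 0.0527 0.1023]
((0.5073482990264893, 0.05315563455224037), (0.08407899737358093, 0.15989693999290466), 4.736762523651123)
obst 10662 [0.4698 0.13   0.015 ] [0.75   0.5    0.2636]
scene 137 [0.5046 0.0489 0.1328]
scene 1446 [0.5076 0.0538 0.102 ]
((0.5078474283218384, 0.052943576127290726), (0.087981678545475, 0.16565029323101044), 5.887083530426025)
obst 8833 [0.4548 0.13   0.015 ] [0.75  0.5   0.267]
```

View pics/scene0c.png

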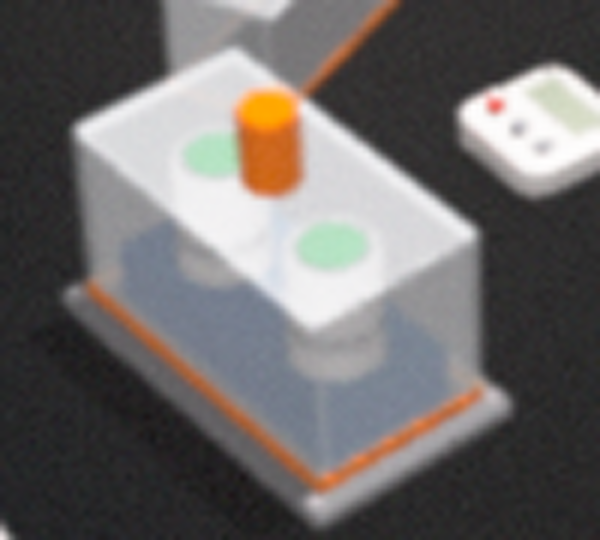

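The scene crop confirms the same: knob top at (268,108), both lens cells under the large cover, and the cover on the base plate. The holder is at about (0.5075, 0.053) with a yaw of about 4.4°, and all sizes agree with those given.

```bash
cat >> h.py <<'E'
YAW=4.4
def goal(x,y,z,yaw=YAW):
    "print shift (mm) and turn (deg) in the present tool frame to reach x,y,z with tool y at yaw"
    s=manip.state();R0=R.from_quat(s["tool_rot"],scalar_first=True)
    a=np.radians(yaw);ty=[np.cos(a),np.sin(a),0];tx=[-np.sin(a),np.cos(a),0]
    R1=R.from_matrix(np.c_[tx,ty,[0,0,-1]])
    print("t",round(s["time"],2),"at",np.round(s["tool_pos"],4),"shift",np.round(R0.inv().apply(np.array([x,y,z])-s["tool_pos"])*1e3,1),
      "turn",np.round((R0.inv()*R1).as_rotvec(degrees=True),2),"F",np.round(s["contact_force"],2),"grip",np.round([s["gripper_width"],s["grasp_force"]],3))
E
python3 - <<'E'
from h import *
goal(.5075,.053,.2)
C=cloud("top",np.load("top0.npy")).reshape(-1,3)
q=C[(C[:,0]>.1)&(C[:,0]<.6)&(C[:,1]>.145)&(C[:,1]<.75)&(C[:,2]>.02)];print(len(q),q.min(0),q.max(0),np.percentile(q,5,axis=0))
E
```

```text
t 0.1 at [0.1537 0.6052 0.2301] shift [-478.9 -448.    30.9] turn [-1.000e-01  6.000e-02  7.134e+01] F [ 0.54 -0.17  0.11] grip [0.998 0.   ]
4336 [0.55031826 0.18766673 0.0200221 ] [0.59999617 0.66904778 0.26221898] [0.55364849 0.2392486  0.04628167]
```

Call:
play_rows(
  steps=[
    [[-10,-9,0,0,0,2],[-30,-28,0,0,0,5],[-60,-56,0,0,0,10],[-90,-84,0,0,0,16],[-120,-112,0,0,0,22],[-150,-140,0,0,0,28],[-180,-168,0,0,0,34],[-210,-196,0,0,0,40],[-240,-224,0,0,0,45],[-270,-252,0,0,0,50],[-300,-280,0,0,0,54],[-330,-308,0,0,0,58]],
  ],
  claw=1,
)

```text
time: 1.1
tool_pos: [0.3982, 0.2234, 0.2311]
tool_rot: [0.0, 0.592, 0.806, 0.0]
contact_force: [0.9, 0.5, 0.6]
gripper_width: 0.998
grasp_force: 0.0
```

```bash
python3 -c "
from h import *
goal(.5075,.053,.18)"
```

```text
t 1.1 at [0.3982 0.2234 0.2311] shift [-195.4   53.1   51.2] turn [2.000e-02 1.000e-02 1.306e+01] F [0.91 0.54 0.64] grip [0.998 0.   ]
```

Call:
play_rows(
  steps=[
    [[-20,5,0,0,0,2],[-45,12,0,0,0,5],[-75,20,0,0,0,8],[-105,29,5,0,0,11],[-135,37,15,0,0,12.5],[-160,44,25,0,0,13.2],[-180,49,35,0,0,13.2],[-190,52,43,0,0,13.2],[-195,53,48,0,0,13.2],[-195.4,53.1,51,0,0,13.2],[-195.4,53.1,51,0,0,13.2],[-195.4,53.1,51,0,0,13.2]],
  ],
)

```text
time: 2.1
tool_pos: [0.5077, 0.0569, 0.1805]
tool_rot: [-0.0, 0.678, 0.735, 0.0]
contact_force: [0.0, 0.4, -0.2]
gripper_width: 1.002
grasp_force: 0.0
```

```bash
python3 -c "
from h import *
goal(.5075,.053,.106)"
```

```text
t 2.1 at [0.5077 0.0569 0.1805] shift [-3.9 -0.5 74.5] turn [ 0.01 -0.02  0.2 ] F [ 0.02  0.35 -0.19] grip [1.002 0.   ]
```

Call:
play_rows(
  steps=[
    [[-2,0,8,0,0,0.2],[-4,-0.5,18,0,0,0.2],[-4,-0.5,28,0,0,0.2],[-4,-0.5,38,0,0,0.2],[-4,-0.5,48,0,0,0.2],[-4,-0.5,57,0,0,0.2],[-4,-0.5,64,0,0,0.2],[-4,-0.5,70,0,0,0.2],[-4,-0.5,73,0,0,0.2],[-4,-0.5,74,0,0,0.2],[-4,-0.5,74,0,0,0.2]],
  ],
)

```text
time: 3.02
tool_pos: [0.5079, 0.052, 0.1062]
tool_rot: [-0.0, 0.68, 0.733, -0.0]
contact_force: [-0.5, 0.2, -0.6]
gripper_width: 1.0
grasp_force: 0.0
```

```bash
python3 -c "
from h import *
goal(.5075,.053,.106)"
```

```text
t 3.02 at [0.5079 0.052  0.1062] shift [ 1.  -0.3  0.2] turn [-0.    0.   -0.05] F [-0.53  0.17 -0.57] grip [1. 0.]
```

Close on the knob.

Call:
play_rows(
  steps=[
    [[1,0,0,0,0,0],[1,0,0,0,0,0],[1,0,0,0,0,0],[1,0,0,0,0,0],[1,0,0,0,0,0],[1,0,0,0,0,0],[1,0,0,0,0,0],[1,0,0,0,0,0],[1,0,0,0,0,0],[1,0,0,0,0,0],[1,0,0,0,0,0],[1,0,0,0,0,0]],
  ],
  claw=-1,
)

```text
time: 4.02
tool_pos: [0.5082, 0.053, 0.1068]
tool_rot: [0.0, 0.68, 0.733, 0.0]
contact_force: [1.9, 0.1, 2.0]
gripper_width: 0.283
grasp_force: 59.0
```

Call:
play_rows(
  steps=[
    [[0,0,-4,0,0,0],[0,0,-10,0,0,0],[0,0,-20,0,0,0],[0,0,-30,0,0,0],[0,0,-40,0,0,0],[0,0,-52,0,0,0],[0,0,-64,0,0,0],[0,0,-76,0,0,0],[0,0,-88,0,0,0],[0,0,-98,0,0,0],[0,0,-105,0,0,0],[0,0,-105,0,0,0]],
  ],
)

```text
time: 5.02
tool_pos: [0.5088, 0.053, 0.2138]
tool_rot: [0.001, 0.68, 0.733, 0.001]
contact_force: [-0.1, 0.2, -1.4]
gripper_width: 0.284
grasp_force: 59.0
```

```bash
python3 -c "
from h import *
goal(.455,.32,.214)
goal(.455,.32,.12)
p,d=vision.grab_frame('scene');cv2.imwrite('pics/lift.png',p)"
```

```text
t 5.02 at [0.5088 0.053  0.2138] shift [270.3 -33.4  -0.5] turn [ 0.21  0.02 -0.05] F [-0.12  0.21 -1.41] grip [ 0.284 58.991]
t 5.02 at [0.5088 0.053  0.2138] shift [270.4 -33.8  93.5] turn [ 0.21  0.02 -0.05] F [-0.12  0.21 -1.41] grip [ 0.284 58.991]
```

View pics/lift.png

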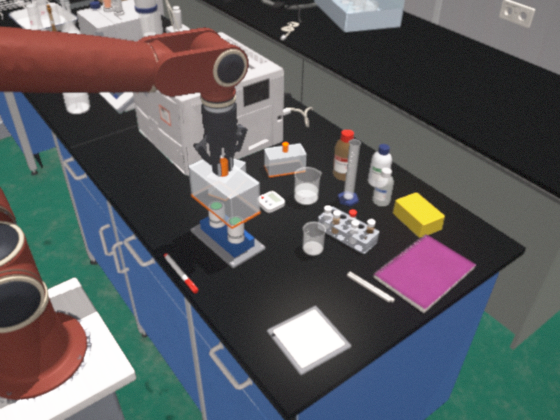

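The picture shows the cover hanging level at about (225,190), clear of the two cells still seated at (216,212) and (235,227).

Call:
play_rows(
  steps=[
    [[5,-1,0,0,0,0],[16,-2,0,0,0,0],[36,-4,0,0,0,0],[64,-8,0,0,0,0],[96,-12,0,0,0,0],[130,-16,0,0,0,0],[164,-20,0,0,0,0],[196,-24,0,0,0,0],[224,-28,0,0,0,0],[246,-31,0,0,0,0],[260,-33,0,0,0,0],[269,-34,0,0,0,0]],
  ],
)

```text
time: 6.07
tool_pos: [0.4517, 0.3208, 0.2101]
tool_rot: [-0.001, 0.679, 0.734, -0.001]
contact_force: [0.7, -0.3, -2.3]
gripper_width: 0.287
grasp_force: 59.0
```

Call:
play_rows(
  steps=[
    [[2,0,5,0,0,0],[2,0,15,0,0,0],[2,0,28,0,0,0],[2,0,42,0,0,0],[2,0,55,0,0,0],[2,0,67,0,0,0],[2,0,77,0,0,0],[2,0,85,0,0,0],[2,0,91,0,0,0],[2,0,95,0,0,0],[2,0,97,0,0,0],[2,0,97,0,0,0]],
  ],
)

```text
time: 7.07
tool_pos: [0.4534, 0.3207, 0.1142]
tool_rot: [-0.0, 0.68, 0.733, -0.0]
contact_force: [0.1, 1.4, -1.5]
gripper_width: 0.286
grasp_force: 59.0
```

Call:
play_rows(
  steps=[
    [[0,0,3,0,0,0],[0,0,6,0,0,0],[0,0,9,0,0,0],[0,0,11,0,0,0],[0,0,13,0,0,0],[0,0,14.5,0,0,0],[0,0,15.5,0,0,0],[0,0,16.5,0,0,0],[0,0,17,0,0,0],[0,0,17.5,0,0,0],[0,0,17.5,0,0,0]],
  ],
)

```text
time: 7.98
tool_pos: [0.4534, 0.3207, 0.0968]
tool_rot: [0.0, 0.68, 0.733, 0.0]
contact_force: [0.8, 0.4, -2.1]
gripper_width: 0.283
grasp_force: 59.1
```

Still carrying its weight; lower a little more.

Call:
play_rows(
  steps=[
    [[0,0,0.5,0,0,0],[0,0,1,0,0,0],[0,0,1.5,0,0,0],[0,0,1.5,0,0,0]],
  ],
)

```text
time: 8.32
tool_pos: [0.4539, 0.3208, 0.0966]
tool_rot: [0.0, 0.68, 0.733, 0.0]
contact_force: [-1.2, -1.5, 4.5]
gripper_width: 0.283
grasp_force: 59.7
```

Landed. Open and retreat up.

Call:
play_rows(
  steps=[
    [[0,0,0,0,0,0],[0,0,0,0,0,0],[0,0,0,0,0,0],[0,0,0,0,0,0],[0,0,0,0,0,0],[0,0,0,0,0,0],[0,0,0,0,0,0],[0,0,0,0,0,0],[0,0,0,0,0,0]],
  ],
  claw=1,
)

```text
time: 9.07
tool_pos: [0.4533, 0.3207, 0.0953]
tool_rot: [0.0, 0.68, 0.733, -0.0]
contact_force: [0.1, -0.3, 0.4]
gripper_width: 1.002
grasp_force: 0.0
```

Call:
play_rows(
  steps=[
    [[0,0,-5,0,0,0],[0,0,-15,0,0,0],[0,0,-27,0,0,0],[0,0,-40,0,0,0],[0,0,-53,0,0,0],[0,0,-66,0,0,0],[-5,0,-78,0,0,0],[-18,2,-87,0,0,0],[-38,5,-90,0,0,0],[-64,8,-90,0,0,0],[-94,12,-90,0,0,0],[-124,16,-90,0,0,0]],
  ],
)

```text
time: 10.07
tool_pos: [0.4787, 0.1963, 0.186]
tool_rot: [0.0, 0.68, 0.734, 0.0]
contact_force: [0.9, 0.3, 1.0]
gripper_width: 1.0
grasp_force: 0.0
```

```bash
python3 -c "
from h import *
goal(.5104,.0151,.16)
for n in('scene','top'):
  p,d=vision.grab_frame(n);cv2.imwrite('pics/%s1.png'%n,p);np.save(n+'1.npy',d)
a=cv2.imread('pics/scene1.png')[130:280,150:300]; b=cv2.imread('pics/top1.png')[200:320,100:300]
cv2.imwrite('pics/s1c.png',np.hstack([cv2.resize(a,(400,400),interpolation=2),cv2.resize(b,(400,240),interpolation=2).__class__(( 400,400,3),np.uint8)*0+cv2.copyMakeBorder(cv2.resize(b,(400,240),interpolation=2),0,160,0,0,0)]))"
```

```text
t 10.07 at [0.4787 0.1963 0.186 ] shift [-183.1   17.7   26. ] turn [ 0.03  0.02 -0.02] F [0.92 0.26 1.01] grip [1. 0.]
```

View pics/s1c.png

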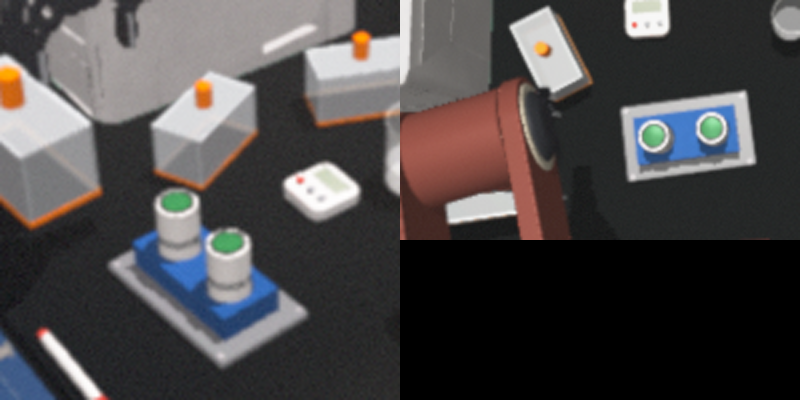

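The cover stands at the left, knob up, and both cells are seated in the blue block with their lenses at about (653,137) and (711,129) in the crop.

Run:
```python
from h import *
np.set_printoptions(precision=4,suppress=True)
for n in("top","scene"):
    p=cv2.imread(f"pics/{n}1.png");hsv=cv2.cvtColor(p,cv2.COLOR_BGR2HSV)
    m=cv2.inRange(hsv,(45,70,60),(85,255,255));k,l,st,c=cv2.connectedComponentsWithStats(m)
    for i in range(1,k):
        if st[i,4]>25:
            P=onz(n,c[i],.09)[0]
            if .4<P[0]<.6 and abs(P[1])<.2: print(n,c[i],st[i,4],P)
    C=cloud(n,np.load(n+"1.npy")).reshape(-1,3)
    q=C[(np.abs(C[:,0]-.51)<.08)&(np.abs(C[:,1]-.053)<.11)&(np.abs(C[:,2]-.038)<.004)]
    print(cv2.minAreaRect(q[:,:2].astype(np.float32)))
    q=C[(np.abs(C[:,0]-.45)<.08)&(np.abs(C[:,1]-.32)<.11)&(np.abs(C[:,2]-.092)<.012)];print("cover top",np.median(q,0),len(q))
```

```text
top [255.2439 263.5   ] 82 [0.5116 0.0158 0.09  ]
top [226.2892 267.4578] 83 [0.5052 0.0915 0.09  ]
((0.5074179768562317, 0.05281221866607666), (0.06408830732107162, 0.13979485630989075), 4.7657012939453125)
cover top [0.4269 0.3106 0.0925] 376
scene [215.8197 205.1475] 61 [0.5069 0.0953 0.09  ]
scene [234.9365 220.4444] 63 [0.5134 0.0189 0.09  ]
((0.5087018609046936, 0.054136328399181366), (0.06785629689693451, 0.14672580361366272), 4.904916286468506)
cover top [0.4453 0.3014 0.0937] 1178
```

Call:
play_rows(
  steps=[
    [[-12,1,0,0,0,0],[-32,3,0,0,0,0],[-56,5,0,0,0,0],[-82,8,3,0,0,0],[-108,10,8,0,0,0],[-132,13,14,0,0,-0.3],[-152,15,20,0,0,-0.3],[-168,17,25,0,0,-0.3],[-178,18,28,0,0,-0.3],[-182,18,30,0,0,-0.3],[-182,18,30,0,0,-0.3],[-182,18,30,0,0,-0.3]],
  ],
)

```text
time: 11.17
tool_pos: [0.5103, 0.0186, 0.1554]
tool_rot: [-0.0, 0.678, 0.735, 0.0]
contact_force: [0.0, 1.1, 0.0]
gripper_width: 1.002
grasp_force: 0.0
```

```bash
python3 -c "
from h import *
goal(.5111,.0156,.05,4.7)"
```

```text
t 11.17 at [0.5103 0.0186 0.1554] shift [ -3.1   0.5 105.4] turn [-0.   -0.02 -0.03] F [0.05 1.1  0.01] grip [1.002 0.   ]
```

Call:
play_rows(
  steps=[
    [[-1,0.5,4,0,0,0],[-2,0.5,14,0,0,0],[-2,0.5,28,0,0,0],[-2,0.5,42,0,0,0],[-2,0.5,56,0,0,0],[-2,0.5,69,0,0,0],[-2,0.5,80,0,0,0],[-2,0.5,90,0,0,0],[-2,0.5,98,0,0,0],[-2,0.5,103,0,0,0],[-2,0.5,105,0,0,0],[-2,0.5,105,0,0,0]],
  ],
)

```text
time: 12.17
tool_pos: [0.511, 0.0162, 0.05]
tool_rot: [-0.0, 0.678, 0.735, -0.0]
contact_force: [0.4, -0.7, 0.2]
gripper_width: 0.998
grasp_force: 0.0
```

Call:
play_rows(
  steps=[
    [[0,0,0,0,0,0],[0,0,0,0,0,0],[0,0,0,0,0,0],[0,0,0,0,0,0],[0,0,0,0,0,0],[0,0,0,0,0,0],[0,0,0,0,0,0],[0,0,0,0,0,0],[0,0,0,0,0,0]],
  ],
  claw=-1,
)

```text
time: 12.92
tool_pos: [0.5118, 0.0161, 0.0512]
tool_rot: [0.001, 0.678, 0.735, 0.0]
contact_force: [-1.0, 0.3, 4.9]
gripper_width: 0.452
grasp_force: 60.3
```

Call:
play_rows(
  steps=[
    [[0,0,-2,0,0,0],[0,0,-6,0,0,0],[0,0,-12,0,0,0],[0,0,-19,0,0,0],[0,0,-26,0,0,0],[0,0,-32,0,0,0],[0,0,-36,0,0,0],[0,0,-38,0,0,0],[0,0,-38,0,0,0],[0,0,-38,0,0,0],[0,0,-38,0,0,0],[0,0,-38,0,0,0]],
  ],
)

```text
time: 13.92
tool_pos: [0.5106, 0.0162, 0.0878]
tool_rot: [-0.0, 0.678, 0.735, -0.0]
contact_force: [-0.2, 0.8, -4.7]
gripper_width: 0.453
grasp_force: 61.7
```

```bash
python3 -c "
from h import *
goal(.5111,.0156,.05,4.7)
for i in range(4):
  vision.grab_frame('top');print(np.round(manip.state()['contact_force'],2))"
```

```text
t 13.92 at [0.5106 0.0162 0.0878] shift [-0.7  0.4 37.8] turn [-0.06 -0.01 -0.05] F [-0.16  0.76 -4.75] grip [ 0.453 61.736]
[ 0.33  0.59 -4.77]
[-0.53 -0.25 -4.51]
[-0.28 -0.16 -4.93]
[ 0.23 -0.08 -4.11]
```

Right cell weighs about 4.6 N, so it is the heavier one. Put it back and do the left one.

Call:
play_rows(
  steps=[
    [[0,0,3,0,0,0],[0,0,9,0,0,0],[0,0,15,0,0,0],[0,0,21,0,0,0],[0,0,26,0,0,0],[0,0,30,0,0,0],[0,0,33,0,0,0],[0,0,35,0,0,0],[0,0,36,0,0,0],[0,0,37,0,0,0],[0,0,37.5,0,0,0],[0,0,37.5,0,0,0]],
  ],
)

```text
time: 15.12
tool_pos: [0.5113, 0.0161, 0.0512]
tool_rot: [0.0, 0.678, 0.735, 0.0]
contact_force: [-0.9, -0.3, -3.3]
gripper_width: 0.453
grasp_force: 61.9
```

Call:
play_rows(
  steps=[
    [[0,0,0.5,0,0,0],[0,0,1,0,0,0],[0,0,1,0,0,0]],
  ],
)

```text
time: 15.37
tool_pos: [0.5114, 0.0161, 0.0511]
tool_rot: [0.0, 0.678, 0.735, -0.0]
contact_force: [-3.7, 1.0, 5.3]
gripper_width: 0.451
grasp_force: 62.7
```

Call:
play_rows(
  steps=[
    [[0,0,0,0,0,0],[0,0,0,0,0,0],[0,0,0,0,0,0],[0,0,0,0,0,0],[0,0,0,0,0,0],[0,0,0,0,0,0],[0,0,0,0,0,0],[0,0,0,0,0,0]],
  ],
  claw=1,
)

```text
time: 16.03
tool_pos: [0.5111, 0.0162, 0.0498]
tool_rot: [0.0, 0.678, 0.735, 0.0]
contact_force: [0.7, 0.1, -0.2]
gripper_width: 1.004
grasp_force: 0.0
```

Call:
play_rows(
  steps=[
    [[0,0,-4,0,0,0],[0,0,-14,0,0,0],[0,0,-28,0,0,0],[0,0,-42,0,0,0],[0,0,-55,0,0,0],[0,0,-62,0,0,0],[8,0,-65,0,0,0],[24,0,-65,0,0,0],[44,0,-65,0,0,0],[62,0,-65,0,0,0],[73,0,-65,0,0,0],[76,0,-65,0,0,0]],
  ],
)

```text
time: 17.03
tool_pos: [0.5043, 0.0936, 0.1144]
tool_rot: [-0.0, 0.677, 0.736, -0.0]
contact_force: [0.3, -0.5, 0.6]
gripper_width: 1.004
grasp_force: 0.0
```

```bash
python3 -c "
from h import *
goal(.5049,.0914,.05,4.7)"
```

```text
t 17.03 at [0.5043 0.0936 0.1144] shift [-2.3  0.5 64.4] turn [-0.05 -0.02  0.07] F [ 0.32 -0.47  0.64] grip [1.004 0.   ]
```

Call:
play_rows(
  steps=[
    [[-0.5,0.5,4,0,0,0],[-0.5,0.5,12,0,0,0],[-0.5,0.5,22,0,0,0],[-0.5,0.5,32,0,0,0],[-0.5,0.5,42,0,0,0],[-0.5,0.5,50,0,0,0],[-0.5,0.5,57,0,0,0],[-0.5,0.5,62,0,0,0],[-0.5,0.5,64,0,0,0],[-0.5,0.5,64,0,0,0]],
  ],
)

```text
time: 17.87
tool_pos: [0.5051, 0.0914, 0.0502]
tool_rot: [-0.0, 0.678, 0.735, -0.0]
contact_force: [-0.0, 0.2, 1.3]
gripper_width: 0.998
grasp_force: 0.0
```

Call:
play_rows(
  steps=[
    [[0,0,0,0,0,0],[0,0,0,0,0,0],[0,0,0,0,0,0],[0,0,0,0,0,0],[0,0,0,0,0,0],[0,0,0,0,0,0],[0,0,0,0,0,0],[0,0,0,0,0,0],[0,0,0,0,0,0]],
  ],
  claw=-1,
)

```text
time: 18.62
tool_pos: [0.5061, 0.0915, 0.0517]
tool_rot: [0.0, 0.678, 0.735, 0.0]
contact_force: [-0.1, 0.7, 4.9]
gripper_width: 0.453
grasp_force: 60.7
```

Call:
play_rows(
  steps=[
    [[0,0,-2,0,0,0],[0,0,-6,0,0,0],[0,0,-12,0,0,0],[0,0,-19,0,0,0],[0,0,-26,0,0,0],[0,0,-32,0,0,0],[0,0,-36,0,0,0],[0,0,-38,0,0,0],[0,0,-38,0,0,0],[0,0,-38,0,0,0],[0,0,-38,0,0,0],[0,0,-38,0,0,0]],
  ],
)

```text
time: 19.62
tool_pos: [0.5051, 0.0914, 0.0883]
tool_rot: [-0.0, 0.678, 0.735, -0.0]
contact_force: [0.6, -0.0, -1.9]
gripper_width: 0.448
grasp_force: 60.5
```

```bash
python3 -c "
from h import *
goal(.5049,.0914,.05,4.7)
for i in range(4):
  p,d=vision.grab_frame('scene');print(np.round(manip.state()['contact_force'],2))
cv2.imwrite('pics/l2.png',p[130:280,130:330])"
```

```text
t 19.62 at [0.5051 0.0914 0.0883] shift [-0.  -0.2 38.3] turn [-0.05 -0.   -0.06] F [ 0.61 -0.03 -1.92] grip [ 0.448 60.467]
[ 0.18  0.13 -1.96]
[-0.23 -0.6  -1.07]
[-0.44 -0.79 -2.13]
[ 0.07  0.17 -0.66]
```

View pics/l2.png

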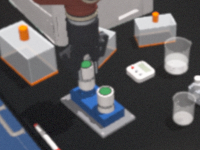

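The left cell (about 1.6 N) hangs in the fingers at (86,73), with the other seated at (105,97). Seat it again.

Call:
play_rows(
  steps=[
    [[0,0,3,0,0,0],[0,0,9,0,0,0],[0,0,15,0,0,0],[0,0,21,0,0,0],[0,0,26,0,0,0],[0,0,30,0,0,0],[0,0,33,0,0,0],[0,0,35,0,0,0],[0,0,36,0,0,0],[0,0,37,0,0,0],[0,0,37.5,0,0,0],[0,0,38,0,0,0]],
  ],
)

```text
time: 20.82
tool_pos: [0.5057, 0.0915, 0.0516]
tool_rot: [0.0, 0.678, 0.735, -0.0]
contact_force: [-4.1, -0.5, 6.5]
gripper_width: 0.454
grasp_force: 61.3
```

Call:
play_rows(
  steps=[
    [[0,0,0.2,0,0,0],[0,0,0.4,0,0,0],[0,0,0.4,0,0,0]],
  ],
)

```text
time: 21.07
tool_pos: [0.5057, 0.0915, 0.0516]
tool_rot: [-0.0, 0.678, 0.735, -0.0]
contact_force: [-4.6, -0.2, 6.9]
gripper_width: 0.451
grasp_force: 61.3
```

Seated. Release, go to the right cell.

Call:
play_rows(
  steps=[
    [[0,0,0,0,0,0],[0,0,0,0,0,0],[0,0,0,0,0,0],[0,0,0,0,0,0],[0,0,0,0,0,0],[0,0,0,0,0,0],[0,0,0,0,0,0],[0,0,0,0,0,0]],
  ],
  claw=1,
)

```text
time: 21.73
tool_pos: [0.5054, 0.0914, 0.0503]
tool_rot: [-0.0, 0.678, 0.735, -0.0]
contact_force: [-0.5, -0.3, -0.3]
gripper_width: 1.004
grasp_force: 0.0
```

Call:
play_rows(
  steps=[
    [[0,0,-4,0,0,0],[0,0,-14,0,0,0],[0,0,-28,0,0,0],[0,0,-42,0,0,0],[0,0,-55,0,0,0],[0,0,-62,0,0,0],[-8,0,-65,0,0,0],[-24,0,-65,0,0,0],[-44,0,-65,0,0,0],[-62,0,-65,0,0,0],[-73,0,-65,0,0,0],[-76,0,-65,0,0,0]],
  ],
)

```text
time: 22.73
tool_pos: [0.5115, 0.014, 0.1151]
tool_rot: [-0.0, 0.679, 0.734, -0.0]
contact_force: [0.5, -0.3, -0.4]
gripper_width: 0.998
grasp_force: 0.0
```

```bash
python3 -c "
from h import *
goal(.5111,.0158,.05,4.7)"
```

```text
t 22.73 at [0.5115 0.014  0.1151] shift [ 1.8 -0.2 65.1] turn [-0.04  0.01 -0.18] F [ 0.45 -0.29 -0.39] grip [0.998 0.   ]
```

Call:
play_rows(
  steps=[
    [[0.3,-0.2,4,0,0,0],[0.3,-0.2,12,0,0,0],[0.3,-0.2,22,0,0,0],[0.3,-0.2,32,0,0,0],[0.3,-0.2,42,0,0,0],[0.3,-0.2,50,0,0,0],[0.3,-0.2,57,0,0,0],[0.3,-0.2,62,0,0,0],[0.3,-0.2,65,0,0,0],[0.3,-0.2,65,0,0,0]],
  ],
)

```text
time: 23.57
tool_pos: [0.511, 0.0161, 0.0496]
tool_rot: [-0.001, 0.678, 0.735, -0.0]
contact_force: [0.1, 0.2, 0.0]
gripper_width: 0.999
grasp_force: 0.0
```

Call:
play_rows(
  steps=[
    [[0,0,0,0,0,0],[0,0,0,0,0,0],[0,0,0,0,0,0],[0,0,0,0,0,0],[0,0,0,0,0,0],[0,0,0,0,0,0],[0,0,0,0,0,0],[0,0,0,0,0,0],[0,0,0,0,0,0]],
  ],
  claw=-1,
)

```text
time: 24.32
tool_pos: [0.5121, 0.0159, 0.0512]
tool_rot: [0.001, 0.678, 0.735, 0.0]
contact_force: [0.1, -0.7, 5.3]
gripper_width: 0.453
grasp_force: 61.3
```

Call:
play_rows(
  steps=[
    [[0,0,-2,0,0,0],[0,0,-6,0,0,0],[0,0,-12,0,0,0],[0,0,-20,0,0,0],[0,0,-30,0,0,0],[0,0,-41,0,0,0],[0,0,-52,0,0,0],[0,0,-62,0,0,0],[0,0,-70,0,0,0],[0,0,-76,0,0,0],[0,0,-80,0,0,0],[0,0,-80,0,0,0]],
  ],
)

```text
time: 25.32
tool_pos: [0.5119, 0.0159, 0.1316]
tool_rot: [0.001, 0.678, 0.735, 0.001]
contact_force: [-0.1, 0.6, -4.5]
gripper_width: 0.448
grasp_force: 61.9
```

```bash
python3 -c "
from h import *
goal(.479,-.3075,.13,4.7)"
```

```text
t 25.32 at [0.5119 0.0159 0.1316] shift [-319.7  -59.     1.6] turn [ 0.1   0.02 -0.05] F [-0.08  0.58 -4.45] grip [ 0.448 61.905]
```

Call:
play_rows(
  steps=[
    [[-6,-1,0,0,0,0],[-18,-3,0,0,0,0],[-36,-6,-2,0,0,0],[-60,-11,-4,0,0,0],[-88,-16,-6,0,0,0],[-118,-22,-8,0,0,0],[-148,-27,-8,0,0,0],[-178,-33,-8,0,0,0],[-208,-38,-8,0,0,0],[-236,-44,-8,0,0,0],[-262,-48,-8,0,0,0],[-284,-52,-8,0,0,0]],
  ],
)

```text
time: 26.32
tool_pos: [0.4811, -0.274, 0.1375]
tool_rot: [-0.001, 0.678, 0.735, -0.0]
contact_force: [-0.1, 0.3, -5.2]
gripper_width: 0.452
grasp_force: 61.9
```

Call:
play_rows(
  steps=[
    [[-16,-3,0,0,0,0],[-26,-5,0,0,0,0],[-32,-6,0,0,0,0],[-35,-7,0,0,0,0],[-35,-7,0,0,0,0],[-35,-7,0,0,0,0],[-35,-7,0,0,0,0],[-35,-7,0,0,0,0],[-35,-7,0,0,0,0],[-35,-7,0,0,0,0],[-35,-7,0,0,0,0],[-35,-7,0,0,0,0]],
  ],
)

```text
time: 27.32
tool_pos: [0.4785, -0.3066, 0.1385]
tool_rot: [0.0, 0.678, 0.735, -0.0]
contact_force: [0.5, 0.5, -4.1]
gripper_width: 0.45
grasp_force: 61.9
```

```bash
python3 -c "
from h import *
goal(.479,-.3075,.13,4.7)
p,d=vision.grab_frame('scene');cv2.imwrite('pics/end.png',p)"
```

```text
t 27.32 at [ 0.4785 -0.3066  0.1385] shift [-0.9  0.5  8.5] turn [ 0.    0.   -0.04] F [ 0.54  0.5  -4.11] grip [ 0.45  61.878]
```

View pics/end.png

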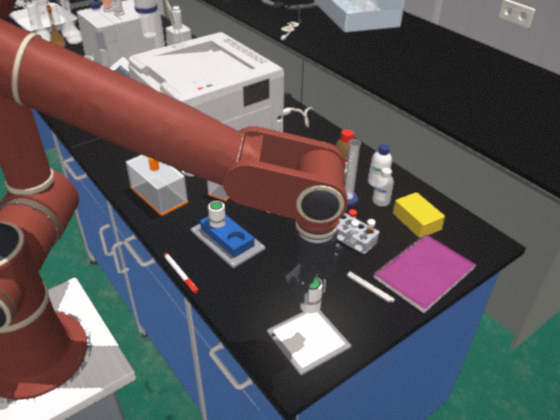

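The heavy cell hangs upright over the pad at (314,293), the light cell is seated at (217,212), and the cover stands aside at (157,183). Hand in.

```bash
python3 -c "
from plant import order
print(order.job_done())"
```

```text
the job is handed in; nothing more can be done
None
```

I handed the job in after about 27 s: the cover stands aside knob up, the lighter cell (about 1.6 N) is seated in the left well, and the heavier one (about 4.6 N) is held upright about 10 cm above the pad's middle; no verdict was returned.

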